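Draw a tube offcut out of a deep stock rack with a drag hook

ROBOT

A 6-joint arm with a two-finger parallel gripper is mounted at the origin on the work surface; the furniture and walls round the work are solid. World frame = base frame: x ahead of the robot, y to its left, z up, the work surface at z = 0. Lengths are in m, angles in rad, forces in N, time in s.
With the tool pointing down it reaches from about 0.3 to 0.95 m from the base axis. Payload 3.1 kg.
Tool frame: the origin (TCP) lies midway between the tips of the shut fingers; the grasp point (between the pads) lies 19 mm behind it; z points along the fingers, y is the direction in which the jaws open and shut (so a half turn about z gives the same grasp; the last joint's range is limited). The gripper opens to 85 mm and grips with 20 to 120 N. Pads are 22 mm wide; open, the fingers measure 114 mm over their backs; the gripper's body (76 mm by 85 mm) begins 54 mm behind the grasp point. The pads swing forward as they close: fully open they stand 13 mm farther back than shut.
Start: joints at [-1.19, 0.308, 1.634, -0, 1.2, -0.07], TCP at [0.272, -0.563, 0.231] pointing down, gripper open.
Joint ranges: [-3.06, 3.06], [-0.79, 1.96], [0.05, 2.63], [-1.19, 4.34], [0.05, 2.64], [-2.94, 2.94]. Speed limits (rad/s): [2.79, 2.79, 3.14, 3.14, 3.14, 3.14].

INTERFACE

Orientations are given as a unit quaternion [w, x, y, z].
In Python, from cell import sensors, vision, hand_in gives the robot as it stands.
- The arm moves only by the tool jog_arm, never from a script. Its argument "deltas" is a list of rows, each a list of 3 entries, a list of its own where there are three numbers: the shift along the tool's x, y, z in m, then the turn about the tool's z in degrees, then the opening, from 0 (shut) to 1 (fully open). A call has 1 to 5 rows; each row shifts and turns the commanded pose from where the row before left it, along the tool's axes as they then stand; what a row does not reach is not made up. A row lasts 1/10 s, in which the tool goes at most 50 mm and 8.59 degrees, less where a joint would pass 70% of its speed; a pose out of reach is approached as far as the arm can. A call is refused whole if a number of a shift passes 0.05 or a number of a turn 8.59, either way. A call with a gripper value outside its range is refused whole. The fingers move at their own pace and stop on an object; the grip force is fixed at half the most. Time passes only in rows, so rows that do not move let the fingers close. It gives the time, the measured TCP pose, the force and the opening at its end, in the units of the state.
- sensors.state(): the state, without advancing time (a new reading comes with each control period).
- vision.camera(name): name is "side" or "top" or "wrist"; returns a dict with "pixels" (384x512x3 uint8, blue, green, red), "z_map" (384x512 float32, m along the optical axis (not along the pixel's ray), 0 where there is no reading), "camera_matrix" (3x3 intrinsics, pixels), "position" and "orientation" of the camera in the world; the wrist camera has in their place "hand_eye" (4x4, takes a point from camera to tool coordinates, whose origin is the TCP and whose axes are the flange's). Camera axes: x right, y down, z forward; pixel columns grow to the right and rows downward; lengths in m; the calibration is good to about 2 mm. A picture is of the moment at which its call begins: read the wrist's pose just before it.
- hand_in(): hands the job in, once; it reports no verdict.
Trained networks look in a picture, given as the dict that the camera call returned (one of the last four; its "shot" number tells which), for a name from the list of things; names that differ only in an ending like _2 or _b are one class to them, and where a whole thing is asked for, a point or a joint stands for the part that bears it (a point fixed in the world has none). Each returns a list of dicts, best first, with "p" (0 to 1); they miss things now and then, are a little off and sometimes report something else, mostly with a low value. They report only what shows in the picture. A call takes as long as a camera call. They do not tell look-alikes from the thing itself.
- vision.boxes_of(target, picture): "bbox" ([left, top, right, bottom] in pixels, round what is visible of it).
- vision.spot_point(target, picture): "position" ([column, row] in pixels: a listed point, or the origin of a listed thing).
The state is a dict: "time": time; "qpos": joint angles; "dq": joint speeds; "tau": joint torques, N m; "position": TCP position; "tcp_rot": TCP orientation; "force": force on the tool from outside, world axes, zero at the start; "torque": the same for the moment, N m; "width": finger opening in m.
Only numpy, scipy, OpenCV 4.12 (cv2) and the standard library are available. Lean on these libraries where they do the work, as an engineer would, in place of code of your own. Each camera call takes 0.05 s, during which the arm holds its last target.

TASK

The square-tube offcut has slid deep into one of the green rack's bays. Take the orange-handled drag hook, reach in over the offcut and pull it right out of the bay with the hook's tooth (do not put the fingers on it in there), lay the hook back level in the slots of its rest as it lay before, then pick up the offcut and set it down flat in the blue tray without dropping it. Leave the round bar in its bay, and do not push the can, tin or mug about.

Things in the scene. Friction and masses are not known exactly. Their poses are not given: they have to be found in the camera images.
- offcut: the wanted part: dark grey square steel tube, 40x40 mm, 85 mm long (solid to the touch), 0.2-0.45 kg. Origin: centre of underside; y along its length, z up. Starts flat on the bench deep in one of the two bays, long side along the bay to within 18 degrees, centre 95 to 125 mm behind the mouth and within 10 mm of the bay's middle line; it slides on the bench.
- bar: brown round-bar offcut, 20 mm thick, 140 mm long along its y (does not roll), lying in the other bay; origin centre of underside. To stay there.
- rack: green two-bay rack fixed to the bench, 209 deep, 228 wide (258 over foot flanges), 137 mm high, roof of five 18 mm slats across. Origin: on the bench, middle of the mouth; x runs into the bays, y across, z up. Bays centred on y = +56 and -56 mm, each 108 wide, 130 high, 205 mm deep inside, open only at the mouth (x = 0), walls 4 mm, no floor or sill: parts lie on the bench.
- drag_hook: drag hook, 0.16 kg, level on its rest. Origin: centre of the orange grip plate; x along the level shaft to the tooth, z up. Plate 100 (y) x 14 x 56 mm, leans back 35 deg: its 56 mm side runs up along (-0.574,0,0.819), faces look along (0.819,0,0.574). Grip across the 14 mm with the hand in line with the plate. A neck 16 mm wide joins its lower edge to the shaft. Centre of mass near x = 150 mm.
- hook_shaft (a point): point on the centre line of the drag hook's steel shaft, at x = 125, z = -52 mm of the hook; axes as the hook's. Shaft 8 mm wide, 12 mm high, from hook x = 30 to 248 mm.
- hook_tooth (a point): lower end of the pulling face of the hook's tooth, at x = 243, z = -108 mm of the hook; axes as the hook's. The tooth is a plate 6 mm thick (hook x = 243 to 249), 44 mm wide, reaching 50 mm below the shaft's underside; the face toward the grip pulls.
- rest: grey rest fixed to the bench: base 170x75x6 mm, posts at x = -50 and +50 mm, each with an open-topped slot along x, 11 mm wide, flared lead-in to 95 mm high, slot floor 68 mm up. Origin: centre of underside; x along slots, z up. The hook lies in both slots, tooth toward +x, hook_shaft at x = 0, z = 74 mm (hook origin at x = -125, z = 126 mm).
- tray: blue open steel tray fixed on the bench, 175 x 135 mm and 22 mm high, walls and floor 4 mm. Origin: centre of the underside; x along the 175 mm side.
- can: spray can standing near the rack mouth, 67 mm across, 205 mm high; origin centre of underside. Bystander.
- tin: low round tin with a white lid standing near the rack mouth, 72 mm across, 60 mm high; origin centre of underside. Bystander.
- mug: white spotted mug standing beside the rest, 92 mm across, 124 mm with its handle, 93 mm high; origin centre of underside. Bystander.
Not all that is in view belongs to the job. Of the things shaped like the offcut, the grey one is meant.

How it is judged:
By the outcome, as a careful person would: the job done as asked, in the order asked, and still so for the second after the job is handed in, with the robot touching nothing.
It also fails if it takes over 72 s, if anything falls off the work surface, if the arm or the gripper's body presses on something with over 40 N, if the wrist force passes 120 N, or if a joint passes its speed limit or range.

## Working session

There is one attempt and no reset: what is moved stays moved. The work goes in short steps, Python scripts to look and compute and a tool call to move; the robot and the scene stay as the last step left them, time stands still between calls to the robot, and variables do not carry over. Pictures are saved under pics/ and viewed, and the job is handed in when it is done.

Besides the shell and the picture viewer there is one more tool, called after "Call:" as name(argument=value, ...) on one line, values as JSON. jog_arm: Moves the arm, as the interface text tells. Its arguments: {"type":"object","properties":{"deltas":{"type":"array","items":{"type":"array"}}},"required":["deltas"]}

```bash
ls; mkdir -p pics; cat > h.py <<'E'
import numpy as np, cv2, json
from scipy.spatial.transform import Rotation as R
from cell import sensors, vision
def Q(q): return R.from_quat([q[1],q[2],q[3],q[0]])
def snap(name,fn=None):
    s=sensors.state(); p=vision.camera(name)
    if name=="wrist":
        T=np.eye(4);T[:3,:3]=Q(s["tcp_rot"]).as_matrix();T[:3,3]=s["position"]
        p["T"]=T@np.array(p["hand_eye"])
    else:
        T=np.eye(4);
        o=np.array(p["orientation"]); T[:3,:3]=Q(o).as_matrix() if o.size==4 else o
        T[:3,3]=p["position"]; p["T"]=T
    if fn: cv2.imwrite("pics/"+fn,p["pixels"])
    return p
def cloud(p):
    z=p["z_map"];K=np.array(p["camera_matrix"]);v,u=np.mgrid[:z.shape[0],:z.shape[1]]
    c=np.stack([(u-K[0,2])/K[0,0]*z,(v-K[1,2])/K[1,1]*z,z],-1)
    w=c@p["T"][:3,:3].T+p["T"][:3,3]; w[z==0]=np.nan
    return w
def ray(p,uv,zw):
    K=np.array(p["camera_matrix"]);d=p["T"][:3,:3]@np.array([(uv[0]-K[0,2])/K[0,0],(uv[1]-K[1,2])/K[1,1],1]);o=p["T"][:3,3]
    return o+d*(zw-o[2])/d[2]
def proj(p,X):
    K=np.array(p["camera_matrix"]);c=(np.array(X)-p["T"][:3,3])@p["T"][:3,:3];return (K@(c/c[2]))[:2]
E
python3 - <<'E'
from h import *
s=sensors.state();print({k:np.round(v,3) for k,v in s.items()})
for n in ["side","top","wrist"]:
    p=snap(n,n+"0.png");print(n,p["T"].round(3).tolist(),np.round(p["camera_matrix"],1).tolist())
    for t in ["offcut","bar","rack","drag_hook","hook_shaft","hook_tooth","rest","tray","can","tin","mug"]:
        b=vision.boxes_of(t,p)[:2];q=vision.spot_point(t,p)[:2]
        print(t,[(np.round(x["bbox"]).tolist(),round(x["p"],2)) for x in b],[(np.round(x["position"]).tolist(),round(x["p"],2)) for x in q])
print(sensors.state()["time"])
E
```

```text
pics
{'time': np.float64(0.0), 'qpos': array([-1.19 ,  0.309,  1.635,  0.   ,  1.2  , -0.07 ]), 'dq': array([ 0.   ,  0.002,  0.001, -0.001, -0.001, -0.001]), 'tau': array([-1.0000e-03, -4.1526e+01, -2.7666e+01, -0.0000e+00,  1.0000e-02,
       -0.0000e+00]), 'position': array([ 0.272, -0.562,  0.23 ]), 'tcp_rot': array([-0.001,  0.975,  0.224, -0.   ]), 'force': array([0.942, 0.268, 0.018]), 'torque': array([ 0.001, -0.023,  0.036]), 'width': np.float64(0.085)}
side [[-0.998, -0.047, 0.037, 0.528], [-0.059, 0.669, -0.741, 1.184], [0.01, -0.742, -0.671, 1.077], [0.0, 0.0, 0.0, 1.0]] [[389.9, 0.0, 250.5], [0.0, 389.9, 189.4], [0.0, 0.0, 1.0]]
offcut [([295.0, 178.0, 316.0, 194.0], 0.56), ([258.0, 143.0, 273.0, 157.0], 0.54)] [([306.0, 188.0], 0.84), ([263.0, 153.0], 0.71)]
bar [([237.0, 144.0, 243.0, 157.0], 0.41)] [([239.0, 153.0], 0.65)]
rack [([227.0, 113.0, 285.0, 163.0], 0.78)] [([256.0, 163.0], 0.67)]
drag_hook [([229.0, 235.0, 314.0, 268.0], 0.83)] [([305.0, 254.0], 0.82), ([265.0, 249.0], 0.25)]
hook_shaft [([230.0, 233.0, 315.0, 266.0], 0.74)] [([267.0, 249.0], 0.59)]
hook_to
[... 1095 characters left out ...]
)] [([181.0, 198.0], 0.79)]
tray [([358.0, 206.0, 420.0, 261.0], 0.87)] [([388.0, 231.0], 0.93), ([360.0, 157.0], 0.44)]
can [([277.0, 112.0, 299.0, 140.0], 0.7)] [([285.0, 132.0], 0.81)]
tin [([305.0, 107.0, 326.0, 134.0], 0.58)] [([313.0, 124.0], 0.73), ([181.0, 197.0], 0.4)]
mug [([108.0, 169.0, 142.0, 206.0], 0.56)] [([131.0, 187.0], 0.9)]
wrist [[0.435, -0.855, -0.282, 0.344], [-0.9, -0.413, -0.136, -0.529], [-0.0, 0.313, -0.95, 0.374], [0.0, 0.0, 0.0, 1.0]] [[328.8, 0.0, 254.6], [0.0, 328.8, 195.4], [0.0, 0.0, 1.0]]
offcut [] []
bar [] []
rack [] []
drag_hook [] []
hook_shaft [] []
hook_tooth [] []
rest [] []
tray [([45.0, 0.0, 213.0, 82.0], 0.68)] []
can [] []
tin [] []
mug [] []
3.45
```

View pics.

View pics/side0.png

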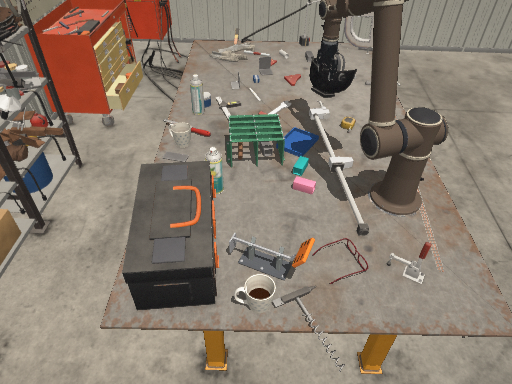

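View pics/top0.png

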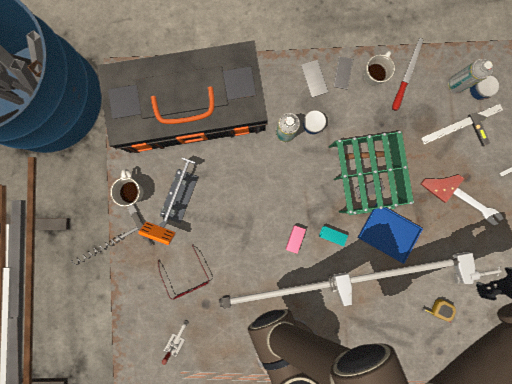

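View pics/wrist0.png

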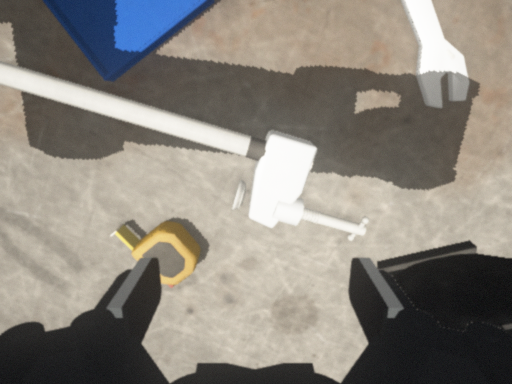

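```bash
python3 - <<'E'
from h import *
t=snap("top");s=snap("side")
np.savez("top.npz",w=cloud(t),T=t["T"],K=t["camera_matrix"],pix=t["pixels"]);np.savez("side.npz",w=cloud(s),T=s["T"],K=s["camera_matrix"],pix=s["pixels"])
a=t["pixels"][100:230,270:430];b=s["pixels"][95:200,190:330]
c=t["pixels"][145:255,125:265];d=s["pixels"][220:320,220:330]
f=lambda x:cv2.resize(x,(400,300),interpolation=cv2.INTER_CUBIC)
cv2.imwrite("pics/z1.png",np.vstack([np.hstack([f(a),f(b)]),np.hstack([f(c),f(d)])]))
w=cloud(t)
for uv in [(345,175),(360,150),(352,170),(181,197),(388,231),(288,125),(315,120),(125,188),(158,233),(296,238),(333,235),(350,160),(368,160),(368,195)]:print(uv,w[uv[1],uv[0]].round(3))
print(sensors.state()["time"])
E
```

```text
(345, 175) [ 0.576 -0.173  0.138]
(360, 150) [ 0.672 -0.255 -0.001]
(352, 170) [ 0.603 -0.226 -0.002]
(181, 197) [0.515 0.358 0.007]
(388, 231) [ 0.394 -0.344  0.002]
(288, 125) [0.723 0.007 0.196]
(315, 120) [ 0.764 -0.093  0.062]
(125, 188) [0.545 0.537 0.039]
(158, 233) [0.402 0.405 0.135]
(296, 238) [ 0.375 -0.027  0.036]
(333, 235) [ 0.384 -0.15   0.036]
(350, 160) [ 0.637 -0.22  -0.002]
(368, 160) [ 0.637 -0.282 -0.002]
(368, 195) [ 0.516 -0.269  0.039]
3.55
```

View pics/z1.png

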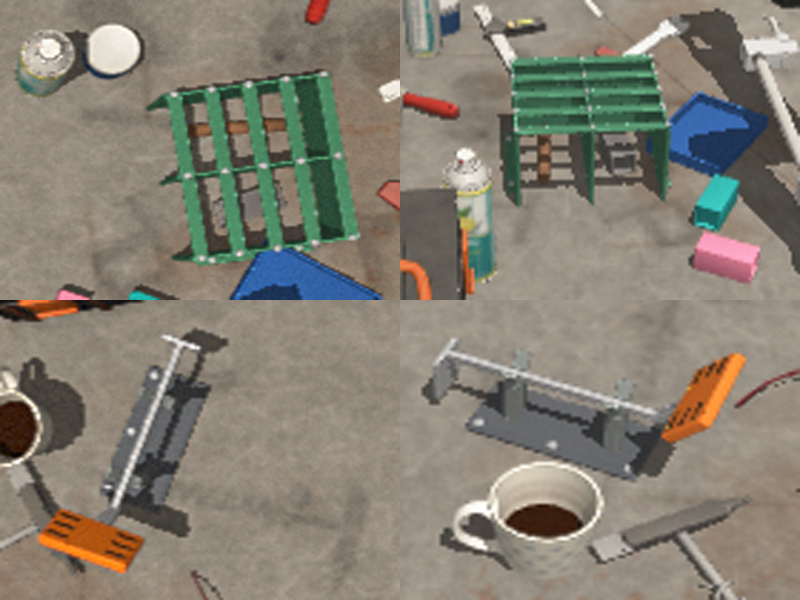

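```bash
python3 - <<'E'
import numpy as np,cv2
for n in ["top","side"]:
    d=np.load(n+".npz");w=d["w"];pix=d["pix"].astype(int)
    def sel(x0,x1,y0,y1,z0,z1):
        m=(w[...,0]>x0)&(w[...,0]<x1)&(w[...,1]>y0)&(w[...,1]<y1)&(w[...,2]>z0)&(w[...,2]<z1);return m
    g=(pix[...,1]>pix[...,2]+20)&(pix[...,1]>pix[...,0]+5)
    m=sel(.42,.75,-.42,-.12,.125,.145)&g
    P=w[m];r=cv2.minAreaRect(P[:,:2].astype(np.float32));print(n,"roof",len(P),r,cv2.boxPoints(r).round(3).tolist(),P[:,2].mean())
    o=sel(.45,.6,-.36,-.16,.03,.05);print("offcut top",w[o].mean(0).round(3),o.sum(),w[o].min(0).round(3),w[o].max(0).round(3), cv2.minAreaRect(w[o][:,:2].astype(np.float32)))
    o=(pix[...,2]>180)&(pix[...,0]<90)&sel(.35,.5,.3,.5,.05,.2);P=w[o];print("plate",len(P),P.mean(0).round(3),P.min(0).round(3),P.max(0).round(3))
    if len(P)>5:
        c=P-P.mean(0);u,s,vt=np.linalg.svd(c,full_matrices=False);print(vt.round(3),s)
    o=sel(.4,.62,.25,.45,.07,.09);P=w[o];print("shaft",len(P),P.mean(0).round(3));print(cv2.fitLine(P[:,:2].astype(np.float32),cv2.DIST_HUBER,0,.01,.01).ravel())
    print("toolbox",np.nanpercentile(w[sel(.6,1,.1,.6,.12,.5)],[0,1,50,99,100],axis=0).round(3).tolist())
E
```

```text
top roof 2186 ((0.5867361426353455, -0.26521554589271545), (0.23036128282546997, 0.21182836592197418), 7.933134078979492) [[0.4580000042915344, -0.17599999904632568], [0.4869999885559082, -0.38600000739097595], [0.7149999737739563, -0.3540000021457672], [0.6859999895095825, -0.14399999380111694]] 0.1339377824339849
offcut top [ 0.537 -0.274  0.04 ] 186 [ 0.46  -0.358  0.03 ] [ 0.598 -0.161  0.05 ] ((0.5286385416984558, -0.265350341796875), (0.11702477931976318, 0.19849678874015808), 6.251781940460205)
plate 148 [0.394 0.417 0.147] [0.369 0.371 0.122] [0.429 0.46  0.157]
[[-0.416 -0.907  0.065]
 [ 0.622 -0.336 -0.707]
 [ 0.664 -0.254  0.704]] [0.35562258 0.11441993 0.04762613]
shaft 241 [0.52  0.366 0.081]
[ 0.93688023 -0.3496504   0.525077    0.36347073]
toolbox [[0.66, 0.1, 0.12], [0.669, 0.105, 0.146], [0.812, 0.328, 0.203], [0.961, 0.556, 0.218], [0.981, 0.576, 0.223]]
side roof 750 ((0.5850716233253479, -0.2671692371368408), (0.22802729904651642, 0.2217969000339508), 7.983262538909912) [[0.4569999873638153, -0.17299999296665192], [0.4880000054836273, -0.3930000066757202], [0.7129999995231628, -0.3610000014305115], [0.6830000281333923, -0.1420000046491623]] 0.13387013836993053
offcut top [ 0.528 -0.259  0.04 ] 131 [ 0.456 -0.345  0.031] [ 0.595 -0.161  0.05 ] ((0.5252957940101624, -0.25177866220474243), (0.11919273436069489, 0.1735001504421234), 7.735248565673828)
plate 195 [0.398 0.421 0.143] [0.368 0.363 0.109] [0.435 0.463 0.157]
[[ 0.43   0.898 -0.095]
 [ 0.599 -0.362 -0.714]
 [ 0.676 -0.25   0.693]] [0.39865728 0.18480255 0.0468162 ]
shaft 256 [0.519 0.367 0.079]
[ 0.9328067  -0.36037722  0.55117816  0.35471508]
toolbox [[0.66, 0.1, 0.12], [0.668, 0.109, 0.126], [0.807, 0.413, 0.202], [0.954, 0.571, 0.217], [0.977, 0.577, 0.222]]
```

```bash
cat >> h.py <<'E'
def yaw_of(q):
    v=Q(q).apply([1,0,0]);return np.degrees(np.arctan2(v[1],v[0]))
def plan(x,y,z,yaw=None,n=None,grip=1.0,step=.05,start=None):
    s=sensors.state();p=np.array(s["position"]);r=Q(s["tcp_rot"]);y0=yaw_of(s["tcp_rot"])
    if start is not None: p=np.array(start[:3]);y0=start[3]
    if yaw is None: yaw=y0
    dy=(yaw-y0+180)%360-180
    d=np.array([x,y,z])-p
    if n is None:n=int(max(1,np.ceil(max(np.linalg.norm(d)/step,abs(dy)/8.5))))
    print("from",p.round(4),round(y0,2),"d",d.round(4),"dyaw",round(dy,1),"n",n)
    rows=[]
    cy=y0
    tgt=np.array([x,y,z],float)
    for i in range(n):
        rem=(tgt-p)/(n-i)
        a=np.radians(cy);tx=np.array([np.cos(a),np.sin(a),0]);ty=np.array([np.sin(a),-np.cos(a),0]);tz=np.array([0,0,-1])
        sh=np.round([rem@tx,rem@ty,rem@tz],3); t=round(-(yaw-cy if n==1 else ((yaw-cy+180)%360-180))/(n-i),1)
        p=p+sh[0]*tx+sh[1]*ty+sh[2]*tz; cy-=t
        rows.append([[float(v) for v in sh],float(t),grip])
    for i in range(0,n,5):print(json.dumps(rows[i:i+5]))
    print("end",p.round(4),round(cy,1));return rows
E
python3 - <<'E'
from h import *
d=sensors.state();print(Q(d["tcp_rot"]).as_matrix().round(3).tolist())
plan(.485,.378,.23,157,step=.047)
print(sensors.state()["time"])
E
```

```text
[[0.9, 0.436, 0.0], [0.436, -0.9, 0.0], [0.0, -0.0, -1.0]]
from [ 0.2723 -0.5626  0.2313] 25.83 d [ 0.2127  0.9406 -0.0013] dyaw 131.2 n 21
[[[0.029, -0.036, 0.0], -6.2, 1.0], [[0.032, -0.033, 0.0], -6.2, 1.0], [[0.036, -0.029, 0.0], -6.3, 1.0], [[0.039, -0.025, 0.0], -6.2, 1.0], [[0.041, -0.02, 0.0], -6.3, 1.0]]
[[[0.043, -0.016, 0.0], -6.2, 1.0], [[0.045, -0.011, 0.0], -6.3, 1.0], [[0.045, -0.006, 0.0], -6.2, 1.0], [[0.046, -0.001, 0.0], -6.3, 1.0], [[0.046, 0.004, 0.0], -6.2, 1.0]]
[[[0.045, 0.009, 0.0], -6.3, 1.0], [[0.044, 0.013, 0.0], -6.2, 1.0], [[0.042, 0.018, 0.0], -6.3, 1.0], [[0.04, 0.023, 0.0], -6.2, 1.0], [[0.037, 0.027, 0.0], -6.3, 1.0]]
[[[0.034, 0.031, 0.0], -6.2, 1.0], [[0.03, 0.034, 0.0], -6.3, 1.0], [[0.027, 0.037, 0.0], -6.2, 1.0], [[0.022, 0.04, 0.0], -6.3, 1.0], [[0.018, 0.042, 0.001], -6.2, 1.0]]
[[[0.013, 0.044, 0.0], -6.3, 1.0]]
end [0.4847 0.3776 0.2303] 157.0
3.55
```

Call:
jog_arm(deltas=[[[0.029,-0.036,0.0],-6.2,1.0],[[0.032,-0.033,0.0],-6.2,1.0],[[0.036,-0.029,0.0],-6.3,1.0],[[0.039,-0.025,0.0],-6.2,1.0],[[0.041,-0.02,0.0],-6.3,1.0]])

```text
time: 4.05
position: [0.3235, -0.3362, 0.2314]
tcp_rot: [0.0, 0.878, 0.479, 0.0]
force: [0.1, 0.6, -0.7]
width: 0.0855
```

Call:
jog_arm(deltas=[[[0.043,-0.016,0.0],-6.2,1.0],[[0.045,-0.011,0.0],-6.3,1.0],[[0.045,-0.006,0.0],-6.2,1.0],[[0.046,-0.001,0.0],-6.3,1.0],[[0.046,0.004,0.0],-6.2,1.0]])

```text
time: 4.55
position: [0.3749, -0.1123, 0.2317]
tcp_rot: [0.001, 0.717, 0.697, 0.0]
force: [0.4, 0.2, 0.5]
width: 0.0855
```

Call:
jog_arm(deltas=[[[0.045,0.009,0.0],-6.3,1.0],[[0.044,0.013,0.0],-6.2,1.0],[[0.042,0.018,0.0],-6.3,1.0],[[0.04,0.023,0.0],-6.2,1.0],[[0.037,0.027,0.0],-6.3,1.0]])

```text
time: 5.05
position: [0.4251, 0.1119, 0.2318]
tcp_rot: [0.001, 0.501, 0.865, 0.0]
force: [0.3, -0.6, 1.0]
width: 0.0853
```

Call:
jog_arm(deltas=[[[0.034,0.031,0.0],-6.2,1.0],[[0.03,0.034,0.0],-6.3,1.0],[[0.027,0.037,0.0],-6.2,1.0],[[0.022,0.04,0.0],-6.3,1.0],[[0.018,0.042,0.001],-6.2,1.0]])

```text
time: 5.55
position: [0.4748, 0.335, 0.2305]
tcp_rot: [0.0, 0.25, 0.968, 0.0]
force: [0.8, -0.7, -0.0]
width: 0.0856
```

Call:
jog_arm(deltas=[[[0.013,0.044,0.0],-6.3,1.0],[[0,0,0],0,1.0],[[0,0,0],0,1.0]])

```text
time: 5.85
position: [0.4843, 0.3783, 0.2297]
tcp_rot: [-0.0, 0.198, 0.98, -0.001]
force: [-0.0, -0.4, -0.2]
width: 0.0853
```

```bash
python3 - <<'E'
from h import *
p=snap("wrist","w1.png");w=cloud(p)
np.savez("w1.npz",w=w,pix=p["pixels"],T=p["T"],K=p["camera_matrix"])
for t in ["hook_shaft","drag_hook","hook_tooth","rest"]:
    print(t,[(np.round(x["position"]).tolist(),round(x["p"],2)) for x in vision.spot_point(t,p)[:2]])
print(sensors.state()["time"],sensors.state()["qpos"])
E
```

```text
hook_shaft [([255.0, 211.0], 0.58)]
drag_hook [([250.0, 70.0], 0.87), ([389.0, 161.0], 0.71)]
hook_tooth [([258.0, 284.0], 0.82)]
rest [([256.0, 192.0], 0.69)]
6.1 [ 5.89333183e-01  2.87209894e-01  1.66243286e+00 -2.02090400e-04
  1.19203880e+00 -5.78742351e-01]
```

View pics/w1.png

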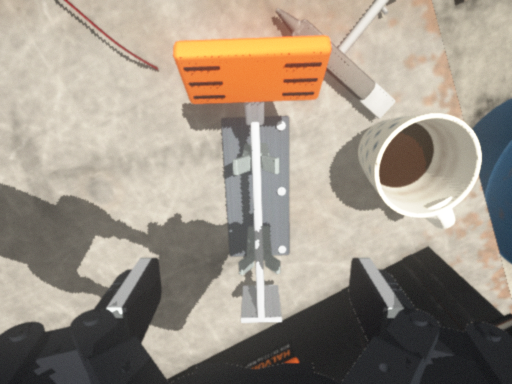

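```bash
python3 - <<'E'
import numpy as np,cv2
d=np.load("w1.npz");w=d["w"];pix=d["pix"].astype(int)
# scan rows
for v in range(90,325,6):
    row=w[v,225:285];z=row[:,2]
    m=(z>.06)&(z<.16)
    if m.any():
        q=row[m];k=np.where(m)[0]+225
        print(v,k.min(),k.max(),len(k),q.mean(0).round(4),q[:,2].min().round(3),q[:,2].max().round(3), "zmid",row[30].round(3))
E
```

```text
90 225 284 59 [0.4118 0.408  0.1218] 0.12 0.124 zmid [0.412 0.408 0.122]
96 225 284 60 [0.4156 0.406  0.1158] 0.114 0.118 zmid [0.416 0.406 0.117]
102 225 263 37 [0.4168 0.3967 0.1071] 0.104 0.111 zmid [0.42  0.404 0.108]
108 244 263 20 [0.4243 0.4014 0.098 ] 0.096 0.099 zmid [0.425 0.403 0.099]
114 245 263 19 [0.4293 0.3997 0.0909] 0.088 0.092 zmid [0.429 0.401 0.092]
120 246 263 18 [0.4346 0.3979 0.0828] 0.081 0.084 zmid [0.435 0.398 0.083]
126 250 258 9 [0.4394 0.3954 0.0798] 0.078 0.082 zmid [0.44  0.396 0.082]
132 251 259 9 [0.4446 0.3941 0.0797] 0.078 0.081 zmid [0.444 0.394 0.08 ]
138 251 259 9 [0.4494 0.3921 0.0797] 0.078 0.081 zmid [0.45  0.392 0.079]
144 251 259 9 [0.4543 0.39   0.0796] 0.079 0.082 zmid [0.454 0.39  0.079]
150 251 259 9 [0.4593 0.3879 0.0796] 0.078 0.081 zmid [0.459 0.388 0.08 ]
156 242 271 30 [0.4649 0.3869 0.0789] 0.067 0.085 zmid [0.464 0.386 0.08 ]
162 233 278 46 [0.4684 0.3845 0.0852] 0.067 0.095 zmid [0.469 0.384 0.08 ]
168 233 278 43 [0.4732 0.3826 0.0864] 0.078 0.095 zmid [0.474 0.382 0.082]
174 233 260 16 [0.4757 0.3736 0.0853] 0.078 0.094 zmid [0.
[... 1101 characters left out ...]
6 zmid [0.567 0.342 0.078]
270 239 279 26 [0.5691 0.3462 0.0879] 0.078 0.094 zmid [ 0.617  0.321 -0.002]
276 256 263 8 [0.58   0.3418 0.0799] 0.078 0.081 zmid [ 0.624  0.318 -0.   ]
282 256 263 8 [0.5866 0.3391 0.0799] 0.079 0.081 zmid [0.632 0.315 0.   ]
288 256 263 8 [0.5932 0.3363 0.0798] 0.079 0.081 zmid [0.626 0.318 0.024]
294 257 263 7 [0.6    0.334  0.0799] 0.079 0.082 zmid [0.625 0.318 0.037]
300 257 263 7 [0.6066 0.3313 0.0801] 0.079 0.081 zmid [0.625 0.318 0.05 ]
306 245 279 26 [0.6249 0.3296 0.0667] 0.06 0.081 zmid [0.625 0.318 0.06 ]
312 241 280 40 [0.626  0.3239 0.0727] 0.07 0.081 zmid [0.626 0.318 0.07 ]
318 241 281 41 [0.6282 0.3235 0.0797] 0.078 0.081 zmid [0.626 0.317 0.079]
```

```bash
python3 - <<'E'
from h import *
a=np.radians(-82.0);ex=np.array([np.cos(a),np.sin(a)]);ey=np.array([-ex[1],ex[0]]);O=np.array([.572,-.160])
for n in ["top","side"]:
    d=np.load(n+".npz");w=d["w"];
    q=w[...,:2]-O;x=q@ex;y=q@ey;z=w[...,2]
    m=(x>.0)&(x<.2)&(y>-.105)&(y<-.008)&(z>.030)&(z<.048)
    P=np.stack([x[m],y[m]],1);print(n,m.sum(),P.mean(0),P.min(0),P.max(0),cv2.minAreaRect(P.astype(np.float32)))
    m2=(x>.0)&(x<.2)&(y>-.105)&(y<-.008)&(z>.006)&(z<.048)
    # local map
    im=np.zeros((110,220),np.uint8)
    for X,Y,Z in zip(x[m2],y[m2],z[m2]): im[int((Y+.105)*1000),int(X*1000)]=int(Z*5000)
    cv2.imwrite(f"pics/m_{n}.png",cv2.resize(im,None,fx=3,fy=3,interpolation=0))
    g=(z>.115)&(z<.15)&(x>-.03)&(x<.25)&(abs(y)<.15)
    print("roof x",np.percentile(x[g],[.5,99.5]),"y",np.percentile(y[g],[.5,99.5]),"slat hist",np.histogram(x[g],bins=np.arange(-.01,.23,.006))[0])
    m3=(x>.0)&(x<.2)&(y>.008)&(y<.105)&(z>.012)&(z<.03);print("bar",x[m3].mean(),y[m3].mean(),x[m3].min(),x[m3].max())
E
python3 -c "
import cv2,numpy as np
a=cv2.imread('pics/m_top.png');b=cv2.imread('pics/m_side.png');cv2.imwrite('pics/m.png',np.vstack([a[:300],b[:300]]))"
```

```text
top 161 [ 0.11433797 -0.04998074] [ 0.06722341 -0.07366117] [ 0.15569205 -0.02427216] ((0.11214637756347656, -0.05034036561846733), (0.08661191165447235, 0.0396236851811409), 10.597737312316895)
roof x [0.00362292 0.21177515] y [-0.11378334  0.1139494 ] slat hist [  0   7 106 143 144  48  10   8  10   9 123 141 137  41  12   8   8  10
 141 135 141  24   8   9  11  11 132 140 142  17  10  11   7  19 148 137
 133   7   0]
bar 0.11727502407395875 0.06501127193427379 0.051045646246559696 0.18275320571175455
side 91 [ 0.09902052 -0.05249044] [ 0.06257813 -0.07785566] [ 0.13831005 -0.02844248] ((0.10048647224903107, -0.05348212271928787), (0.08293208479881287, 0.04095058888196945), 10.422163009643555)
roof x [-0.00159959  0.21616775] y [-0.11605182  0.11204379] slat hist [ 0 26 56 46 34 21  3  4  4 15 50 49 36 13  0  2  3 15 56 46 30  7  2  1
  2 19 50 40 28  8  2  4  1 26 49 61 48 18  1]
bar 0.09925518478021192 0.06437461120573341 0.0438827778187006 0.16959497628779463
```

View pics/m.png

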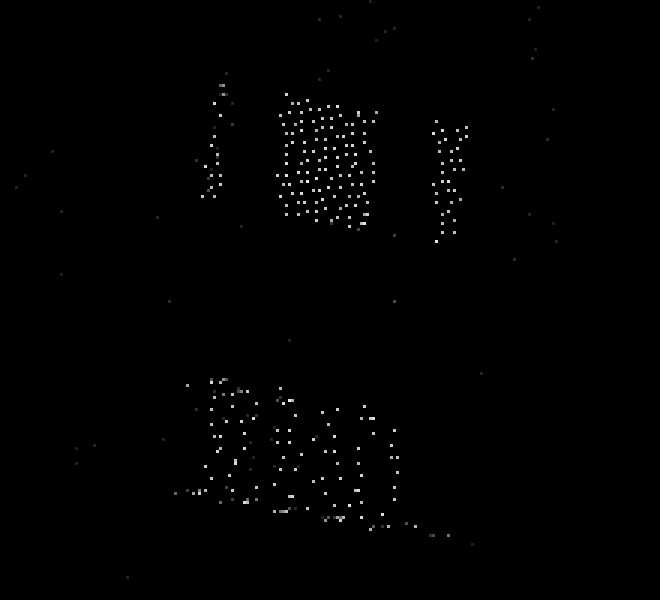

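```bash
python3 - <<'E'
from h import *
r=plan(.4499,.392,.15,158.8,n=3)
plan(.4499,.392,.063,158.8,n=4,start=[.4499,.392,.15,158.8])
E
```

```text
from [0.4847 0.3763 0.2305] 156.93 d [-0.0348  0.0157 -0.0805] dyaw 1.9 n 3
[[[0.013, 0.0, 0.027], -0.6, 1.0], [[0.013, 0.001, 0.027], -0.6, 1.0], [[0.012, 0.0, 0.027], -0.7, 1.0]]
end [0.45   0.3918 0.1495] 158.8
from [0.4499 0.392  0.15  ] 158.8 d [ 0.     0.    -0.087] dyaw 0.0 n 4
[[[0.0, 0.0, 0.022], -0.0, 1.0], [[0.0, 0.0, 0.022], -0.0, 1.0], [[0.0, 0.0, 0.022], -0.0, 1.0], [[0.0, 0.0, 0.021], -0.0, 1.0]]
end [0.4499 0.392  0.063 ] 158.8
```

Call:
jog_arm(deltas=[[[0.013,0.0,0.027],-0.6,1.0],[[0.013,0.0,0.027],-0.6,1.0],[[0.012,0.0,0.027],-0.7,1.0],[[0,0,0],0,1.0]])

```text
time: 6.5
position: [0.4455, 0.3891, 0.1452]
tcp_rot: [-0.003, 0.183, 0.983, -0.004]
force: [-0.0, -0.7, -0.8]
width: 0.0854
```

```bash
python3 - <<'E'
from h import *
p=snap("wrist","w2.png");w=cloud(p)
s=sensors.state();print(s["position"],yaw_of(s["tcp_rot"]))
T=np.eye(4);T[:3,:3]=Q(s["tcp_rot"]).as_matrix();T[:3,3]=s["position"]
t=(w-T[:3,3])@T[:3,:3]
m=(w[...,2]>.077)&(w[...,2]<.083)&(abs(t[...,1])<.03)
print(m.sum())
P=t[m]
for x in np.arange(-.1,.05,.008):
    k=(P[:,0]>x)&(P[:,0]<x+.008)
    if k.any():print(round(x+.004,3),k.sum(),P[k,1].min().round(4),P[k,1].max().round(4),P[k,1].mean().round(4))
m=(w[...,2]>.088)&(w[...,2]<.098)&(abs(t[...,1])<.03);P=t[m];print("flare/neck x",np.sort(P[:,0])[::15].round(4))
E
```

```text
[0.44789951 0.39029988 0.14765561] 158.9030187983393
2363
-0.096 97 -0.0015 0.0063 0.0022
-0.088 94 -0.0015 0.0062 0.0022
-0.08 94 -0.0015 0.0061 0.0023
-0.072 100 -0.0015 0.006 0.0022
-0.064 106 -0.0015 0.0059 0.0021
-0.056 103 -0.0016 0.0058 0.0021
-0.048 103 -0.0016 0.0057 0.002
-0.04 110 -0.0016 0.0057 0.002
-0.032 145 -0.0072 0.0117 0.0022
-0.024 216 -0.0065 0.0115 0.0026
-0.016 229 -0.0112 0.0155 0.0023
-0.008 126 -0.0016 0.006 0.0021
0.0 133 -0.0017 0.0059 0.0021
0.008 144 -0.003 0.0084 0.002
0.016 66 -0.0057 0.0097 0.0017
flare/neck x [-0.1211 -0.1172 -0.1167 -0.1163 -0.0302 -0.0293 -0.029  -0.0285 -0.0282
 -0.0276 -0.0272 -0.0268 -0.0263 -0.0258 -0.0254 -0.025  -0.0246 -0.0243
 -0.0236 -0.0232 -0.0227 -0.0224 -0.0219 -0.0216 -0.0211 -0.0207 -0.0204
 -0.0199 -0.0193 -0.0189 -0.0185 -0.0181 -0.0175 -0.0172 -0.017  -0.0168
 -0.0166 -0.0164 -0.016   0.0191  0.0202  0.021   0.0214  0.0223  0.0229
  0.0235  0.0245  0.0247  0.0257]
```

View pics/w2.png

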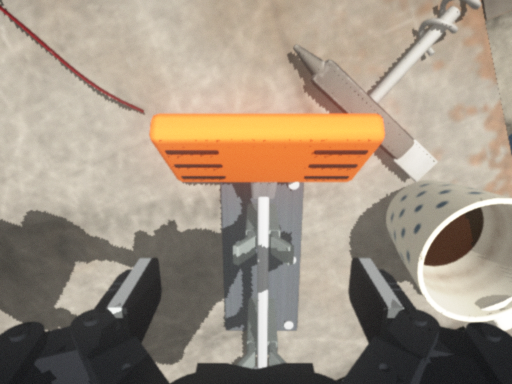

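Call:
jog_arm(deltas=[[[-0.002,0.002,0.02],0,1.0],[[0,0,0.022],0,1.0],[[0,0,0.022],0,1.0],[[0,0,0.02],0,1.0],[[0,0,0],0,1.0]])

```text
time: 7.05
position: [0.4522, 0.392, 0.0645]
tcp_rot: [-0.001, 0.183, 0.983, -0.001]
force: [-1.0, -0.7, -0.8]
width: 0.0853
```

Call:
jog_arm(deltas=[[[0,0,0],0,0],[[0,0,0],0,0],[[0,0,0],0,0],[[0,0,0],0,0],[[0,0,0],0,0]])

```text
time: 7.55
position: [0.4525, 0.3936, 0.066]
tcp_rot: [0.0, 0.183, 0.983, 0.0]
force: [0.0, -0.8, -0.2]
width: 0.0122
```

```bash
python3 - <<'E'
from h import *
p=snap("side");cv2.imwrite("pics/s2.png",cv2.resize(p["pixels"][200:320,190:350],(800,600),interpolation=cv2.INTER_CUBIC))
s=sensors.state();print(s["position"],yaw_of(s["tcp_rot"]),s["force"],s["width"],s["time"])
p=snap("wrist","w3.png")
E
```

```text
[0.45240474 0.3934569  0.0659434 ] 158.93059034203102 [-0.62516938 -1.30732618  4.92790723] 0.006240648590452951 7.6
```

View pics/s2.png

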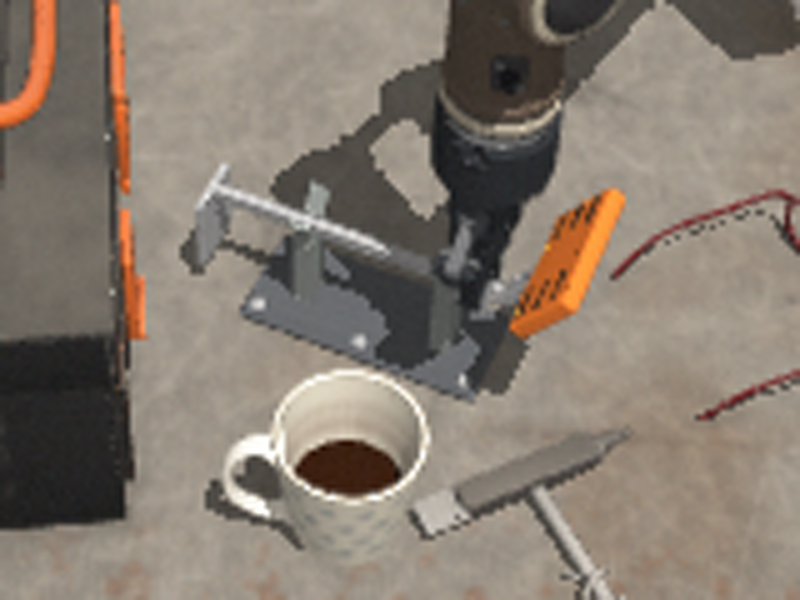

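View pics/w3.png

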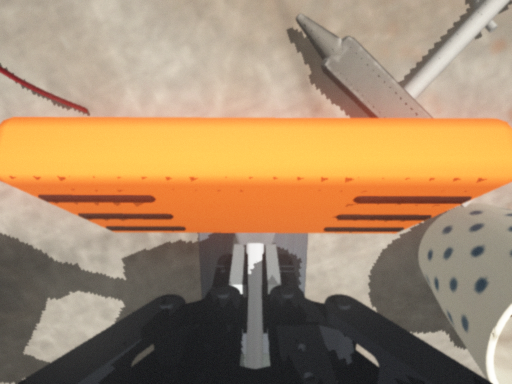

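Call:
jog_arm(deltas=[[[0,0,0],0,0],[[0,0,-0.005],0,0],[[0,0,-0.015],0,0],[[0,0,-0.02],0,0],[[0,0,-0.02],0,0]])

```text
time: 8.15
position: [0.4517, 0.393, 0.1259]
tcp_rot: [-0.0, 0.183, 0.983, -0.0]
force: [-0.2, 0.2, -0.9]
width: 0.0061
```

```bash
python3 - <<'E'
from h import *
p=snap("side");cv2.imwrite("pics/s3.png",cv2.resize(p["pixels"][180:320,190:350],(800,600),interpolation=cv2.INTER_CUBIC))
w=cloud(p);np.savez("s3.npz",w=w,pix=p["pixels"])
s=sensors.state();print(s["position"],yaw_of(s["tcp_rot"]),s["force"],s["torque"],s["width"],s["time"])
E
```

```text
[0.45403193 0.39486973 0.13015999] 158.92956811579904 [0.01885859 0.77496601 0.85359162] [0.13093681 0.06575844 0.01919196] 0.0063064565576005805 8.2
```

View pics/s3.png

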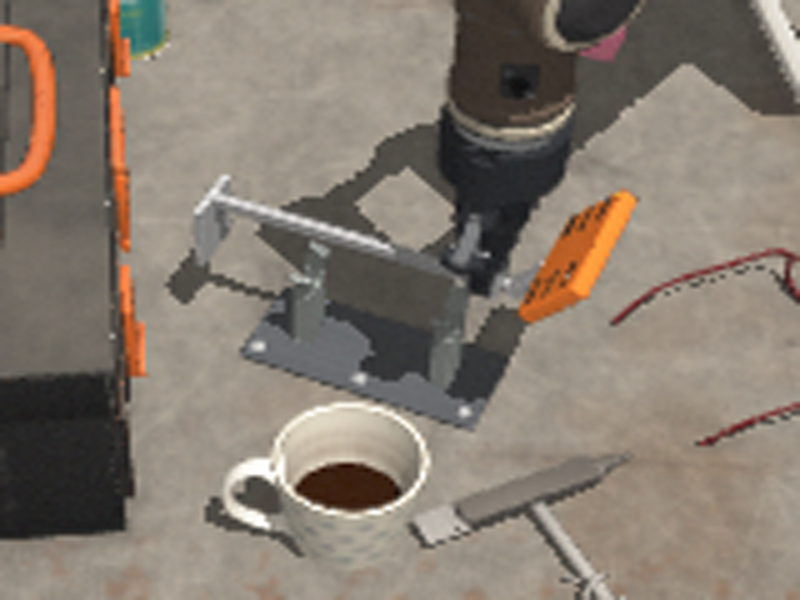

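```bash
python3 - <<'E'
import numpy as np
d=np.load("s3.npz");w=d["w"]
u=np.array([.9324,-.3615]);n=np.array([.3615,.9324]);A=np.array([.4446,.3941])
q=w[...,:2]-A;s=q@u*1000+47.3;t=q@n
m=(s>60)&(s<255)&(abs(t)<.03)&(w[...,2]>.1)
for a in range(60,255,12):
    k=m&(s>=a)&(s<a+12)
    if k.sum():print(a+6,k.sum(),np.percentile(w[k][:,2],[10,50,90]).round(4),t[k].mean().round(4))
E
```

```text
66 116 [0.3004 0.4726 0.481 ] 0.0129
78 217 [0.2844 0.4075 0.4798] 0.0163
90 169 [0.2915 0.4572 0.4815] 0.008
102 122 [0.1406 0.4647 0.4831] 0.0027
114 85 [0.1394 0.4524 0.4741] 0.0066
126 20 [0.1325 0.1396 0.4495] 0.0043
138 14 [0.1314 0.1376 0.1413] 0.0025
150 15 [0.1308 0.1362 0.1408] 0.0029
162 13 [0.1304 0.1384 0.1403] 0.003
174 15 [0.1293 0.1374 0.1408] 0.0035
186 13 [0.132  0.1374 0.1398] 0.0033
198 13 [0.1316 0.1376 0.1402] 0.0042
210 13 [0.1303 0.1359 0.138 ] 0.0031
222 12 [0.1331 0.1372 0.1402] 0.0036
234 13 [0.1329 0.1366 0.1403] 0.0039
246 66 [0.1056 0.1272 0.1386] 0.0066
```

```bash
python3 - <<'E'
from h import *
plan(.4905,.0608,.140,98,n=10,grip=0,start=[.4525,.393,.126,158.9])
E
```

```text
from [0.4525 0.393  0.126 ] 158.9 d [ 0.038  -0.3322  0.014 ] dyaw -60.9 n 10
[[[-0.016, -0.03, -0.001], 6.1, 0], [[-0.019, -0.028, -0.001], 6.1, 0], [[-0.021, -0.026, -0.002], 6.1, 0], [[-0.024, -0.023, -0.001], 6.1, 0], [[-0.026, -0.021, -0.002], 6.1, 0]]
[[[-0.028, -0.018, -0.001], 6.1, 0], [[-0.03, -0.014, -0.002], 6.1, 0], [[-0.031, -0.011, -0.001], 6.1, 0], [[-0.033, -0.008, -0.002], 6.1, 0], [[-0.033, -0.004, -0.001], 6.0, 0]]
end [0.4904 0.0608 0.14  ] 98.0
```

Call:
jog_arm(deltas=[[[-0.016,-0.03,-0.003],6.1,0],[[-0.019,-0.028,-0.003],6.1,0],[[-0.021,-0.026,-0.002],6.1,0],[[-0.024,-0.023,-0.002],6.1,0],[[-0.026,-0.021,-0.002],6.1,0]])

```text
time: 8.7
position: [0.4709, 0.2252, 0.1375]
tcp_rot: [0.0, 0.437, 0.9, 0.0]
force: [-0.6, -0.0, -2.0]
width: 0.0066
```

Call:
jog_arm(deltas=[[[-0.028,-0.018,0],6.1,0],[[-0.03,-0.014,0],6.1,0],[[-0.031,-0.011,0],6.1,0],[[-0.033,-0.008,0],6.1,0],[[-0.033,-0.004,0],6.0,0]])

```text
time: 9.2
position: [0.4902, 0.0598, 0.1374]
tcp_rot: [0.0, 0.658, 0.753, 0.0]
force: [0.4, -0.5, -1.8]
width: 0.0062
```

Call:
jog_arm(deltas=[[[0,0,0.01],0,0],[[0,0,0],0,0]])

```text
time: 9.4
position: [0.4891, 0.0605, 0.1262]
tcp_rot: [-0.001, 0.656, 0.754, -0.001]
force: [-0.5, 0.5, -2.3]
width: 0.0064
```

```bash
cat > look.py <<'E'
from h import *
import sys
tag=sys.argv[1]
s=sensors.state();print(np.round(s["position"],4),round(yaw_of(s["tcp_rot"]),2),np.round(s["force"],1),round(s["width"],4),s["time"])
a=np.radians(-82.0);ex=np.array([np.cos(a),np.sin(a)]);ey=np.array([-ex[1],ex[0]]);O=np.array([.572,-.160])
print("rack-frame TCP",((np.array(s["position"])[:2]-O)@ex).round(4),((np.array(s["position"])[:2]-O)@ey).round(4))
ims=[]
for n,(r0,r1,c0,c1) in [("top",(90,290,200,440)),("side",(90,290,130,370))]:
    p=snap(n);w=cloud(p);q=w[...,:2]-O;x=q@ex;y=q@ey
    np.savez(n+"_"+tag+".npz",w=w,pix=p["pixels"],x=x,y=y,T=p["T"],K=p["camera_matrix"])
    ims.append(cv2.resize(p["pixels"][r0:r1,c0:c1],(600,500)))
cv2.imwrite(f"pics/{tag}.png",cv2.resize(np.vstack(ims),(360*2,600)) if 0 else np.hstack([cv2.resize(i,(400,333)) for i in ims]))
E
python3 look.py a1; python3 - <<'E'
import numpy as np
for n in ["top","side"]:
    d=np.load(f"{n}_a1.npz");x,y,w=d["x"],d["y"],d["w"]
    m=(x>-.20)&(x<0.01)&(abs(y+.05)<.04)&(w[...,2]>.07)&(w[...,2]<.17)
    for a in np.arange(-.2,.01,.015):
        k=m&(x>=a)&(x<a+.015)
        if k.sum()>2:print(n,round(a+.007,3),k.sum(),np.percentile(w[k][:,2],[5,50,95]).round(3),y[k].mean().round(4),"xmax",x[k].max().round(4))
E
```

```text
[0.4891 0.0605 0.1262] 97.94 [-0.5  0.5 -2.3] 0.0064 9.4
rack-frame TCP -0.2299 -0.0514
top -0.133 3 [0.134 0.138 0.143] -0.0491 xmax -0.1257
top -0.118 13 [0.134 0.137 0.141] -0.0499 xmax -0.1107
top -0.103 14 [0.137 0.14  0.144] -0.05 xmax -0.0957
top -0.088 11 [0.132 0.138 0.142] -0.0497 xmax -0.0801
top -0.073 12 [0.134 0.139 0.142] -0.0499 xmax -0.0669
top -0.058 14 [0.136 0.139 0.143] -0.0497 xmax -0.0514
top -0.043 72 [0.086 0.131 0.142] -0.0501 xmax -0.0352
top 0.002 49 [0.128 0.134 0.14 ] -0.0488 xmax 0.01
side -0.043 23 [0.099 0.122 0.138] -0.034 xmax -0.0372
side 0.002 12 [0.133 0.136 0.138] -0.03 xmax 0.008
```

View pics/a1.png

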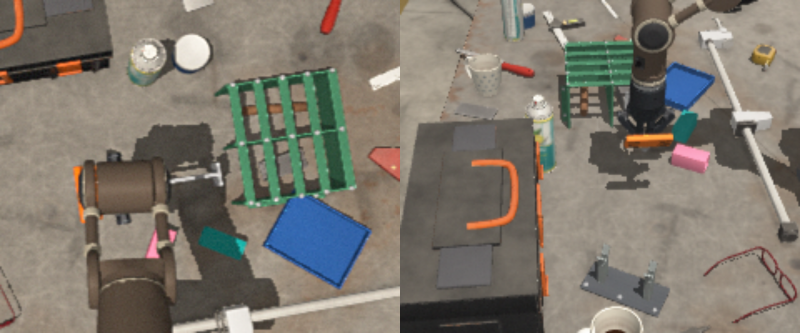

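Call:
jog_arm(deltas=[[[0,0,0.014],0,0],[[0,0,0.014],0,0],[[-0.03,0,0],0,0],[[-0.03,0,0],0,0],[[-0.03,0,0],0,0]])

```text
time: 10.0
position: [0.502, -0.0279, 0.0976]
tcp_rot: [-0.001, 0.655, 0.756, -0.001]
force: [0.7, 0.5, -1.5]
width: 0.0062
```

Call:
jog_arm(deltas=[[[-0.03,0,0],0,0],[[-0.03,0,0],0,0],[[-0.03,0,0],0,0],[[-0.03,0,0],0,0],[[0,0,0],0,0]])

```text
time: 10.5
position: [0.5202, -0.1494, 0.0982]
tcp_rot: [0.001, 0.657, 0.754, -0.0]
force: [0.8, 0.9, -1.3]
width: 0.0061
```

```bash
python3 look.py a2; python3 - <<'E'
import numpy as np
for n in ["top","side"]:
    d=np.load(f"{n}_a2.npz");x,y,w=d["x"],d["y"],d["w"]
    m=(x>-.0)&(x<0.205)&(abs(y+.05)<.045)&(w[...,2]>.025)&(w[...,2]<.118)
    for a in np.arange(0.02,.205,.012):
        k=m&(x>=a)&(x<a+.012)
        if k.sum()>1:print(n,round(a+.006,3),k.sum(),np.percentile(w[k][:,2],[5,50,95]).round(3),y[k].mean().round(4),"xmax",x[k].max().round(4))
E
```

```text
[ 0.5202 -0.1494  0.0982] 97.92 [ 0.8  0.9 -1.3] 0.0061 10.5
rack-frame TCP -0.0177 -0.0498
top 0.146 6 [0.052 0.109 0.114] -0.044 xmax 0.152
top 0.158 2 [0.108 0.109 0.11 ] -0.047 xmax 0.1537
top 0.17 20 [0.055 0.111 0.116] -0.0502 xmax 0.1759
top 0.182 4 [0.106 0.111 0.112] -0.0473 xmax 0.1783
side 0.062 2 [0.033 0.037 0.04 ] -0.0405 xmax 0.0652
side 0.074 2 [0.027 0.028 0.029] -0.0781 xmax 0.0751
side 0.17 2 [0.104 0.106 0.108] -0.0311 xmax 0.1703
side 0.206 5 [0.062 0.088 0.11 ] -0.0209 xmax 0.2045
```

View pics/a2.png

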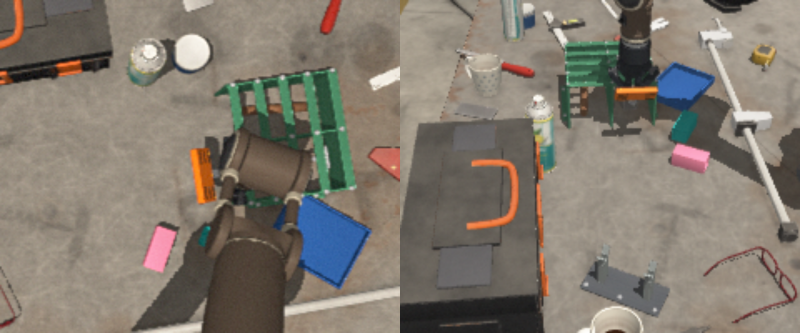

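Call:
jog_arm(deltas=[[[0,0,0.008],0,0],[[0,0,0.008],0,0],[[0,0,0.008],0,0],[[0,0,0],0,0]])

```text
time: 11.0
position: [0.5179, -0.1456, 0.0733]
tcp_rot: [-0.002, 0.655, 0.755, -0.001]
force: [-1.1, -0.5, -1.0]
width: 0.006
```

Call:
jog_arm(deltas=[[[0.01,0,0],0,0],[[0.01,0,0],0,0],[[0.01,0,0],0,0],[[0.015,0,0],0,0],[[0.015,0,0],0,0]])

```text
time: 11.5
position: [0.511, -0.0862, 0.0755]
tcp_rot: [0.0, 0.656, 0.755, 0.0]
force: [0.4, -1.4, -3.1]
width: 0.0062
```

Call:
jog_arm(deltas=[[[0.015,0,0.004],0,0],[[0.015,0,0.004],0,0],[[0.015,0,0],0,0],[[0.015,0,0],0,0],[[0.015,0,0],0,0]])

```text
time: 12.0
position: [0.5013, -0.0123, 0.0678]
tcp_rot: [0.001, 0.656, 0.755, 0.0]
force: [0.8, -5.5, 1.5]
width: 0.0061
```

```bash
python3 look.py a3
```

```text
[ 0.5013 -0.0123  0.0678] 98.07 [ 0.8 -5.5  1.5] 0.0061 12.0
rack-frame TCP -0.1561 -0.0494
```

View pics/a3.png

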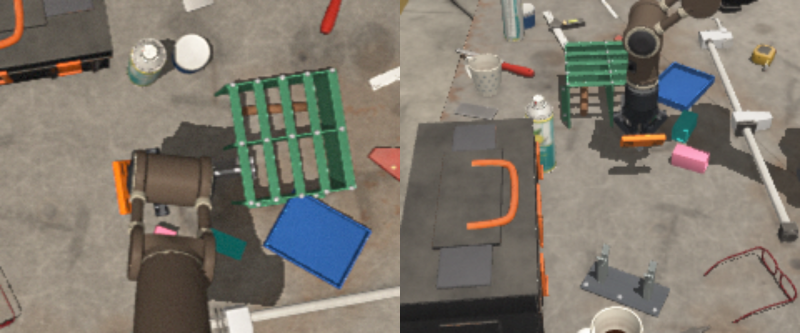

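Call:
jog_arm(deltas=[[[0.02,0,0],0,0],[[0.02,0,0],0,0],[[0.02,0,0],0,0],[[0.015,0,0],0,0],[[0.012,0,0],0,0]])

```text
time: 12.6
position: [0.4868, 0.0741, 0.0663]
tcp_rot: [-0.002, 0.656, 0.755, -0.001]
force: [0.3, -2.4, -1.9]
width: 0.0062
```

Call:
jog_arm(deltas=[[[0.008,0,0],0,0],[[0.004,0,0],0,0],[[0,0,0],0,0]])

```text
time: 12.9
position: [0.4865, 0.0855, 0.0671]
tcp_rot: [-0.001, 0.656, 0.755, 0.0]
force: [0.3, 0.1, -0.8]
width: 0.0066
```

```bash
python3 look.py a4; python3 - <<'E'
import numpy as np,cv2
d=np.load("top_a4.npz");x,y,w=d["x"],d["y"],d["w"]
m=(x>-.2)&(x<0.0)&(abs(y+.05)<.06)&(w[...,2]>.03)&(w[...,2]<.048)
print(m.sum(),w[m].mean(0),cv2.minAreaRect(np.stack([x[m],y[m]],1).astype(np.float32)))
E
```

```text
[0.4865 0.0855 0.0671] 98.02 [ 0.3  0.1 -0.8] 0.0066 12.9
rack-frame TCP -0.255 -0.0505
246 [ 0.51573793 -0.05806296  0.04016495] ((-0.10714570432901382, -0.04311069846153259), (0.04458709806203842, 0.08920921385288239), 84.12996673583984)
```

View pics/a4.png

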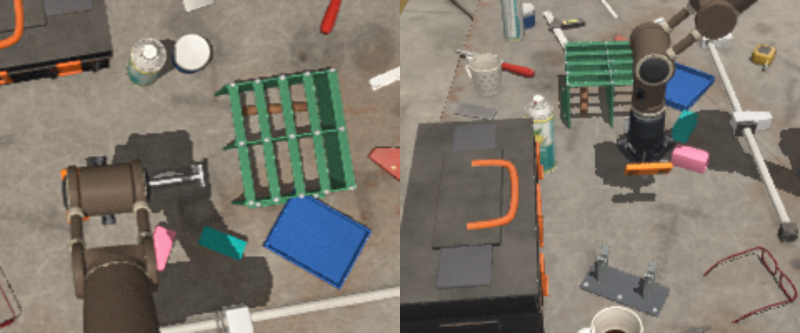

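```bash
python3 - <<'E'
from h import *
plan(.4526,.3934,.146,158.9,n=11,grip=0,start=[.4868,.0848,.146,98.0])
E
```

```text
from [0.4868 0.0848 0.146 ] 98.0 d [-0.0342  0.3086  0.    ] dyaw 60.9 n 11
[[[0.028, 0.001, 0.0], -5.5, 0], [[0.028, 0.004, 0.0], -5.5, 0], [[0.028, 0.006, 0.0], -5.5, 0], [[0.027, 0.009, 0.0], -5.6, 0], [[0.026, 0.011, 0.0], -5.5, 0]]
[[[0.025, 0.014, 0.0], -5.6, 0], [[0.023, 0.016, 0.0], -5.5, 0], [[0.021, 0.018, 0.0], -5.6, 0], [[0.02, 0.02, 0.0], -5.5, 0], [[0.017, 0.022, 0.0], -5.6, 0]]
[[[0.016, 0.024, 0.0], -5.5, 0]]
end [0.4522 0.3937 0.146 ] 158.9
```

Call:
jog_arm(deltas=[[[-0.004,0,0],0,0],[[0,0,-0.02],0,0],[[0,0,-0.03],0,0],[[0,0,-0.029],0,0]])

```text
time: 13.4
position: [0.487, 0.0803, 0.1468]
tcp_rot: [-0.001, 0.656, 0.755, -0.0]
force: [0.7, 0.4, -1.6]
width: 0.0064
```

Call:
jog_arm(deltas=[[[0.028,0.001,0.0],-5.5,0],[[0.028,0.004,0.0],-5.5,0],[[0.028,0.006,0.0],-5.5,0],[[0.027,0.009,0.0],-5.6,0],[[0.026,0.011,0.0],-5.5,0]])

```text
time: 13.9
position: [0.4719, 0.2222, 0.1465]
tcp_rot: [0.0, 0.456, 0.89, 0.0]
force: [0.2, 0.5, -1.5]
width: 0.0066
```

Call:
jog_arm(deltas=[[[0.025,0.014,0.0],-5.6,0],[[0.023,0.016,0.0],-5.5,0],[[0.021,0.018,0.0],-5.6,0],[[0.02,0.02,0.0],-5.5,0],[[0.017,0.022,0.0],-5.6,0]])

```text
time: 14.4
position: [0.4562, 0.3617, 0.1462]
tcp_rot: [-0.0, 0.228, 0.974, -0.0]
force: [0.9, -0.5, -2.2]
width: 0.0063
```

Call:
jog_arm(deltas=[[[0.017,0.027,0.0],-5.5,0],[[0,0,0],0,0],[[0,0,0],0,0]])

```text
time: 14.7
position: [0.4531, 0.3928, 0.1459]
tcp_rot: [-0.0, 0.183, 0.983, -0.001]
force: [-0.1, -1.3, -1.6]
width: 0.0061
```

```bash
cat > chk.py <<'E'
from h import *
import sys
z0=float(sys.argv[1]);z1=float(sys.argv[2])
s=sensors.state();print(np.round(s["position"],4),round(yaw_of(s["tcp_rot"]),2),np.round(s["force"],1),round(s["width"],4),s["time"])
p=snap("side");cv2.imwrite("pics/"+sys.argv[3],cv2.resize(p["pixels"][180:320,190:350],(800,600),interpolation=cv2.INTER_CUBIC))
s=sensors.state();print(np.round(s["position"],4),s["time"])
w=cloud(p)
u=np.array([.9324,-.3615]);n=np.array([.3615,.9324]);A=np.array([.4446,.3941])
q=w[...,:2]-A;s=q@u*1000+47.3;t=q@n
m=(s>100)&(s<265)&(abs(t)<.03)&(w[...,2]>z0)&(w[...,2]<z1)
for a in range(100,265,12):
    k=m&(s>=a)&(s<a+12)
    if k.sum():print(a+6,k.sum(),np.percentile(w[k][:,2],[10,50,90]).round(4),t[k].mean().round(4),"smax",s[k].max().round(1))
E
python3 chk.py .1 .2 s4.png
```

```text
[0.4531 0.3928 0.1459] 158.94 [-0.1 -1.3 -1.6] 0.0061 14.7
[0.4531 0.392  0.1458] 14.75
106 15 [0.1506 0.157  0.1603] 0.003 smax 111.9
118 12 [0.1528 0.1571 0.161 ] 0.004 smax 122.4
130 16 [0.1519 0.1566 0.1604] 0.0034 smax 135.2
142 13 [0.1509 0.1569 0.1596] 0.003 smax 147.3
154 15 [0.1498 0.1575 0.1586] 0.0039 smax 159.1
166 13 [0.1514 0.1569 0.1598] 0.0035 smax 170.7
178 15 [0.1511 0.1573 0.1616] 0.0039 smax 183.1
190 14 [0.151  0.1566 0.1605] 0.0032 smax 195.6
202 15 [0.1505 0.1558 0.16  ] 0.0033 smax 207.6
214 12 [0.1524 0.1571 0.1588] 0.0031 smax 219.0
226 13 [0.151  0.1584 0.1595] 0.0032 smax 230.6
238 27 [0.1096 0.1532 0.1578] 0.0094 smax 244.0
250 88 [0.1063 0.1352 0.1588] 0.0056 smax 251.5
```

View pics/s4.png

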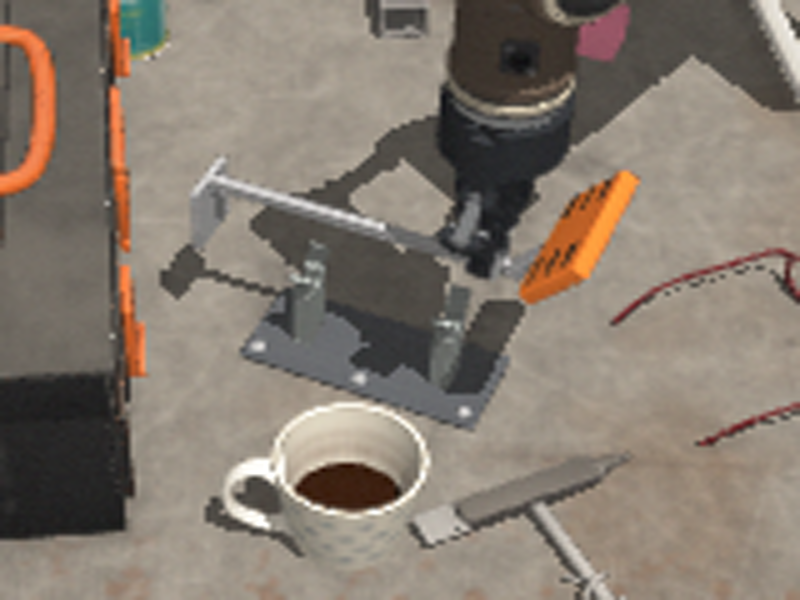

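Call:
jog_arm(deltas=[[[0,0,0.02],0,0],[[0,0,0.02],0,0],[[0,0,0.014],0,0],[[0,0,0.01],0,0],[[0,0,0.008],0,0]])

```text
time: 15.25
position: [0.4533, 0.3922, 0.0735]
tcp_rot: [-0.0, 0.183, 0.983, -0.0]
force: [-0.6, -0.6, -1.3]
width: 0.006
```

Call:
jog_arm(deltas=[[[0,0,0.005],0,0],[[0,0,0.002],0,0],[[0,0,0],0,0]])

```text
time: 15.55
position: [0.4534, 0.3931, 0.0674]
tcp_rot: [0.0, 0.183, 0.983, 0.0]
force: [-0.3, -0.8, -1.0]
width: 0.0064
```

```bash
python3 chk.py .05 .12 s5.png
```

```text
[0.4534 0.3931 0.0674] 158.93 [-0.3 -0.8 -1. ] 0.0064 15.55
[0.4535 0.3932 0.0677] 15.6
106 13 [0.0751 0.0794 0.0821] 0.0037 smax 111.7
118 12 [0.0738 0.0776 0.0822] 0.0035 smax 122.5
130 15 [0.0729 0.0772 0.0827] 0.0039 smax 135.5
142 11 [0.0738 0.0808 0.0822] 0.0045 smax 146.6
154 12 [0.0723 0.0786 0.0814] 0.0032 smax 158.6
166 37 [0.057  0.0772 0.0891] 0.0041 smax 172.0
178 46 [0.0623 0.0815 0.0925] 0.0013 smax 183.1
190 9 [0.0786 0.0804 0.0812] 0.0041 smax 194.5
202 13 [0.0714 0.078  0.0798] 0.0032 smax 208.0
214 13 [0.0716 0.0784 0.0817] 0.0039 smax 219.9
226 12 [0.0709 0.0776 0.0819] 0.0037 smax 231.4
238 14 [0.0714 0.0784 0.0803] 0.0056 smax 243.5
250 48 [0.0531 0.0741 0.081 ] 0.0058 smax 250.8
```

View pics/s5.png

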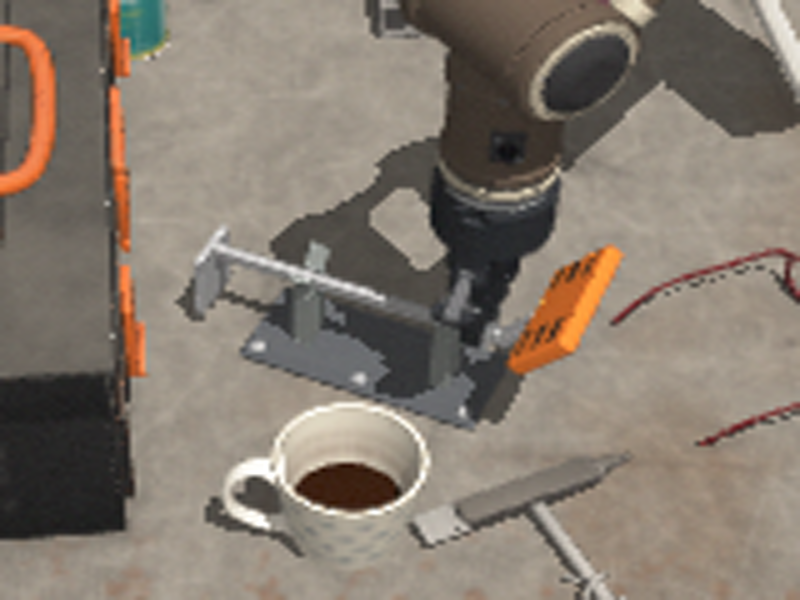

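Call:
jog_arm(deltas=[[[0,0,0.001],0,0],[[0,0,0.001],0,0],[[0,0,0],0,0]])

```text
time: 15.9
position: [0.4535, 0.3932, 0.066]
tcp_rot: [0.0, 0.183, 0.983, 0.0]
force: [-1.1, -0.8, 2.3]
width: 0.0062
```

Slight upward force (about 4 N change): seated. Open and rise.

Call:
jog_arm(deltas=[[[0,0,0],0,0.2],[[0,0,0],0,0.5],[[0,0,0],0,1.0],[[0,0,0],0,1.0],[[0,0,0],0,1.0]])

```text
time: 16.4
position: [0.4532, 0.393, 0.0653]
tcp_rot: [0.0, 0.183, 0.983, 0.0]
force: [-0.5, 0.5, 0.4]
width: 0.0741
```

Call:
jog_arm(deltas=[[[0,0,-0.02],0,1.0],[[0,0,-0.03],0,1.0],[[0,0,-0.04],0,1.0],[[0,0,-0.04],0,1.0],[[-0.02,0,-0.02],0,1.0]])

```text
time: 16.9
position: [0.472, 0.3876, 0.2196]
tcp_rot: [0.001, 0.182, 0.983, 0.002]
force: [0.7, 0.0, 0.1]
width: 0.085
```

```bash
python3 - <<'E'
from h import *
p=snap("wrist","w5.png");w=cloud(p);t=snap("top")
s=sensors.state();print(s["position"],yaw_of(s["tcp_rot"]),s["width"],s["time"])
u=np.array([.9324,-.3615]);n=np.array([.3615,.9324]);A=np.array([.4446,.3941])
q=w[...,:2]-A;S=q@u*1000+47.3;tt=q@n
for a in range(40,250,15):
    k=(S>=a)&(S<a+15)&(abs(tt)<.006)&(w[...,2]>.06)
    if k.sum():print(a+7,k.sum(),np.percentile(w[k][:,2],[50]).round(4),tt[k].mean().round(4))
wt=cloud(t);x,y,z=wt[...,0],wt[...,1],wt[...,2]
m=(x>.43)&(x<.6)&(y>-.14)&(y<.02)&(z>.03)&(z<.048)
print("offcut",m.sum(),cv2.minAreaRect(wt[m][:,:2].astype(np.float32)))
pix=t["pixels"].astype(int);b=(pix[...,0]>pix[...,2]+50)&(x<.55)&(x>.25)&(y<-.2)&(y>-.5)&(z<.04)
r=cv2.minAreaRect(wt[b][:,:2].astype(np.float32));print("tray",b.sum(),r,cv2.boxPoints(r).round(3).tolist(),np.percentile(z[b],[5,50,98]))
cv2.imwrite("pics/t5.png",cv2.resize(t["pixels"][90:290,200:440],(720,600)))
E
```

```text
[0.47589423 0.38707553 0.22022851] 158.8541876197832 0.08536713057080403 17.0
47 163 [0.0797] 0.0009
62 987 [0.2959] -0.0001
77 194 [0.0794] 0.0003
92 141 [0.0797] 0.0011
107 133 [0.0799] 0.0012
122 131 [0.0797] 0.0012
137 127 [0.0799] 0.0012
152 125 [0.0798] 0.0013
167 152 [0.0794] -0.0003
182 117 [0.0797] 0.0003
197 94 [0.0799] 0.0011
212 89 [0.0801] 0.0013
227 82 [0.0801] 0.0012
242 149 [0.0795] 0.0
offcut 304 ((0.51460862159729, -0.05793087184429169), (0.03962596133351326, 0.0856105387210846), 8.06472110748291)
tray 2084 ((0.3883798122406006, -0.34642651677131653), (0.1763898879289627, 0.13491769134998322), 59.99794387817383) [[0.28600001335144043, -0.3889999985694885], [0.40299999713897705, -0.4569999873638153], [0.4909999966621399, -0.30399999022483826], [0.37400001287460327, -0.23600000143051147]] [-0.00077105  0.0050102   0.0242357 ]
```

View pics/w5.png

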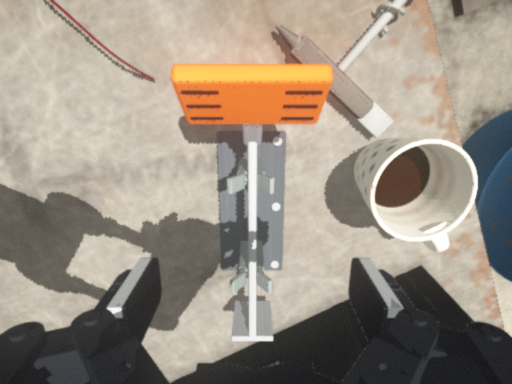

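View pics/t5.png

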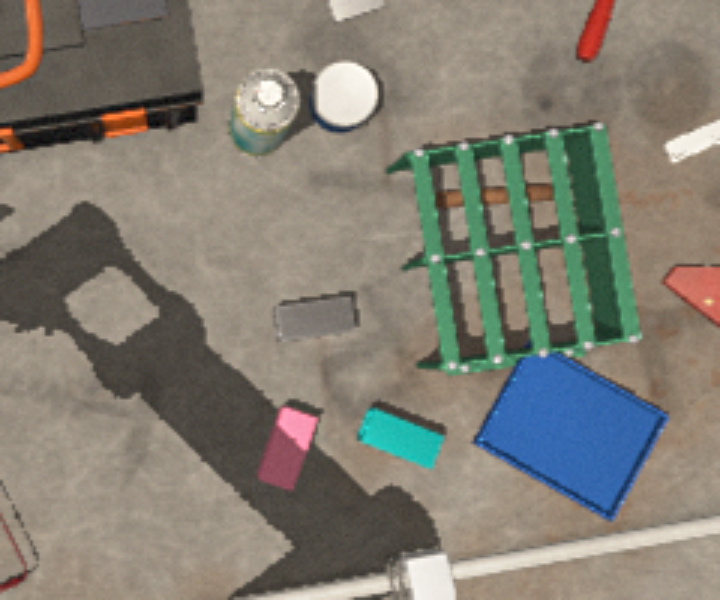

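```bash
python3 - <<'E'
from h import *
plan(.5146,-.0579,.15,98.0,n=10,grip=1.0,start=[.4743,.3868,.22,158.9])
E
```

```text
from [0.4743 0.3868 0.22  ] 158.9 d [ 0.0403 -0.4447 -0.07  ] dyaw -60.9 n 10
[[[-0.02, -0.04, 0.007], 6.1, 1.0], [[-0.024, -0.038, 0.007], 6.1, 1.0], [[-0.028, -0.035, 0.007], 6.1, 1.0], [[-0.031, -0.032, 0.007], 6.1, 1.0], [[-0.034, -0.028, 0.007], 6.1, 1.0]]
[[[-0.037, -0.024, 0.007], 6.1, 1.0], [[-0.04, -0.02, 0.007], 6.1, 1.0], [[-0.042, -0.016, 0.007], 6.1, 1.0], [[-0.043, -0.012, 0.007], 6.1, 1.0], [[-0.044, -0.007, 0.007], 6.0, 1.0]]
end [ 0.5144 -0.0574  0.15  ] 98.0
```

Call:
jog_arm(deltas=[[[-0.02,-0.04,0],6.1,1.0],[[-0.024,-0.038,0],6.1,1.0],[[-0.028,-0.035,0.007],6.1,1.0],[[-0.031,-0.032,0.007],6.1,1.0],[[-0.034,-0.028,0.007],6.1,1.0]])

```text
time: 17.5
position: [0.4899, 0.1619, 0.1919]
tcp_rot: [-0.002, 0.437, 0.9, -0.001]
force: [0.5, -0.1, 0.1]
width: 0.0852
```

Call:
jog_arm(deltas=[[[-0.037,-0.024,0.007],6.1,1.0],[[-0.04,-0.02,0.01],6.1,1.0],[[-0.042,-0.016,0.01],6.1,1.0],[[-0.043,-0.012,0.01],6.1,1.0],[[-0.044,-0.007,0.01],6.0,1.0]])

```text
time: 18.0
position: [0.5102, -0.0594, 0.1449]
tcp_rot: [-0.002, 0.658, 0.753, -0.001]
force: [0.4, -0.3, 0.5]
width: 0.0859
```

Call:
jog_arm(deltas=[[[0,0,0],0,1.0],[[0,0,0],0,1.0]])

```text
time: 18.2
position: [0.5103, -0.0587, 0.1451]
tcp_rot: [-0.002, 0.657, 0.754, -0.001]
force: [-0.5, -0.6, -0.8]
width: 0.0855
```

```bash
python3 - <<'E'
from h import *
p=snap("wrist","w6.png");w=cloud(p)
s=sensors.state();print(s["position"],yaw_of(s["tcp_rot"]),s["width"],s["time"])
x,y,z=w[...,0],w[...,1],w[...,2]
m=(x>.43)&(x<.6)&(y>-.14)&(y<.02)&(z>.034)&(z<.046)
print("offcut",m.sum(),cv2.minAreaRect(w[m][:,:2].astype(np.float32)))
E
```

```text
[ 0.5107128  -0.05785903  0.14572251] 97.99539951001582 0.08540542920432417 18.25
offcut 5127 ((0.5118875503540039, -0.05796213075518608), (0.04010718688368797, 0.08450956642627716), 7.773402690887451)
```

View pics/w6.png

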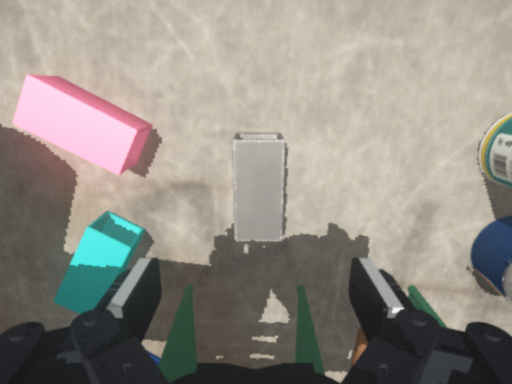

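Call:
jog_arm(deltas=[[[0,0.001,0.045],0,1.0],[[0,0,0.045],0,1.0],[[0,0,0.035],0,1.0],[[0,0,0.015],0,1.0],[[0,0,0],0,1.0]])

```text
time: 18.75
position: [0.5107, -0.0565, 0.0051]
tcp_rot: [-0.003, 0.655, 0.756, -0.001]
force: [0.0, -0.1, 1.0]
width: 0.0857
```

Call:
jog_arm(deltas=[[[0,0,0],0,0],[[0,0,0],0,0],[[0,0,0],0,0],[[0,0,0],0,0],[[0,0,0],0,0]])

```text
time: 19.25
position: [0.5144, -0.0587, 0.0093]
tcp_rot: [0.001, 0.656, 0.755, 0.001]
force: [-1.7, 1.0, 6.4]
width: 0.0391
```

Call:
jog_arm(deltas=[[[0,0,0],0,0],[[0,0,-0.01],0,0],[[0,0,-0.03],0,0],[[0,0,-0.04],0,0],[[0,0,0],0,0]])

```text
time: 19.75
position: [0.5182, -0.0594, 0.0931]
tcp_rot: [0.005, 0.656, 0.755, 0.003]
force: [1.7, -1.1, -2.4]
width: 0.0391
```

```bash
python3 - <<'E'
from h import *
p=snap("side","s7.png");w=cloud(p)
cv2.imwrite("pics/s7.png",cv2.resize(p["pixels"][80:220,200:360],(800,700))[:600])
s=sensors.state();print(s["position"],yaw_of(s["tcp_rot"]),s["width"],s["force"],s["time"])
m=(abs(w[...,0]-.513)<.035)&(abs(w[...,1]+.03)<.04)&(w[...,2]>.03)&(w[...,2]<.2)
print(np.percentile(w[m][:,2],[1,5,50]))
plan(.388,-.346,.110,60,n=9,grip=0)
E
```

```text
[ 0.51629582 -0.05902466  0.09083222] 98.01742154829323 0.039025457561755794 [ 0.78998054  0.7873497  -4.11811713] 19.8
[0.08471817 0.08614529 0.12598126]
from [ 0.5163 -0.059   0.0908] 98.02 d [-0.1283 -0.287   0.0192] dyaw -38.0 n 9
[[[-0.03, -0.019, -0.002], 4.2, 0], [[-0.031, -0.016, -0.002], 4.2, 0], [[-0.032, -0.014, -0.002], 4.2, 0], [[-0.033, -0.012, -0.002], 4.2, 0], [[-0.034, -0.009, -0.002], 4.2, 0]]
[[[-0.034, -0.007, -0.002], 4.3, 0], [[-0.034, -0.004, -0.002], 4.2, 0], [[-0.035, -0.002, -0.003], 4.3, 0], [[-0.035, 0.001, -0.002], 4.2, 0]]
end [ 0.3875 -0.3461  0.1098] 60.0
```

View pics/s7.png

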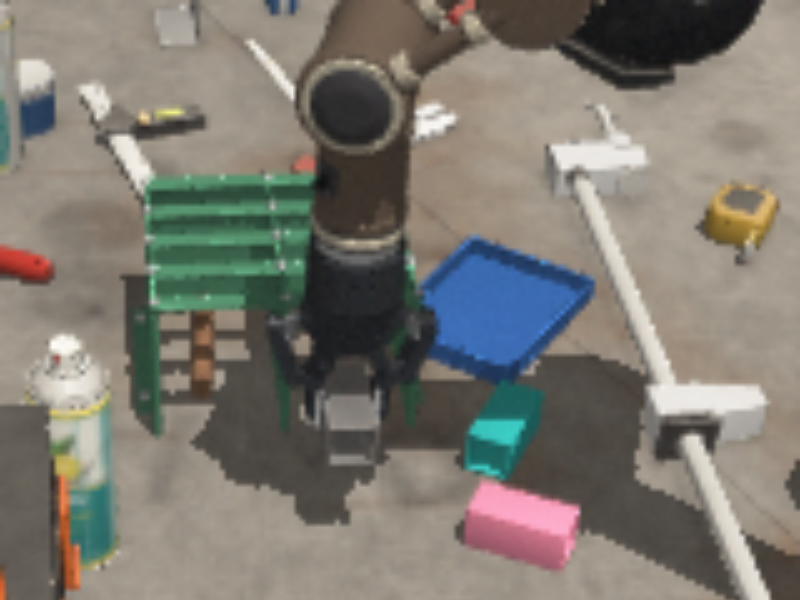

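Call:
jog_arm(deltas=[[[0,0,-0.037],0,0],[[0,0,-0.037],0,0],[[0,0,-0.037],0,0],[[-0.03,-0.019,0],4.2,0],[[-0.031,-0.016,0],4.2,0]])

```text
time: 20.3
position: [0.4844, -0.1228, 0.1986]
tcp_rot: [0.0, 0.71, 0.705, 0.0]
force: [-0.0, -1.5, -4.3]
width: 0.0393
```

Call:
jog_arm(deltas=[[[-0.032,-0.014,0],4.2,0],[[-0.033,-0.012,0],4.2,0],[[-0.034,-0.009,0],4.2,0],[[-0.034,-0.007,0],4.3,0],[[-0.034,-0.004,0],4.2,0]])

```text
time: 20.8
position: [0.4113, -0.2818, 0.1964]
tcp_rot: [-0.002, 0.827, 0.562, -0.001]
force: [0.7, 0.1, -3.8]
width: 0.039
```

Call:
jog_arm(deltas=[[[-0.035,-0.002,0],4.3,0],[[-0.035,0.001,0],4.2,0],[[0,0,0],0,0],[[0,0,0],0,0]])

```text
time: 21.2
position: [0.383, -0.3449, 0.1965]
tcp_rot: [-0.002, 0.866, 0.499, -0.0]
force: [-0.2, 1.1, -2.7]
width: 0.0392
```

```bash
python3 - <<'E'
from h import *
p=snap("side");w=cloud(p);q=snap("wrist","w8.png")
cv2.imwrite("pics/s8.png",cv2.resize(p["pixels"][60:200,220:380],(686,600)))
s=sensors.state();print(s["position"],yaw_of(s["tcp_rot"]),s["width"],s["force"],s["time"])
m=(abs(w[...,0]-.39)<.05)&(abs(w[...,1]+.31)<.08)&(w[...,2]>.04)&(w[...,2]<.28)
print(np.percentile(w[m][:,2],[0,1,5,50]))
plan(.388,-.346,.03,60,n=6,grip=0)
E
```

```text
[ 0.38383463 -0.34398045  0.19693723] 60.055156986219345 0.03918383540941501 [ 0.3756406  -1.31235507 -3.67049336] 21.3
[0.1874172  0.18874944 0.19119084 0.22972918]
from [ 0.3838 -0.344   0.1969] 60.06 d [ 0.0042 -0.002  -0.1669] dyaw -0.1 n 6
[[[0.0, 0.001, 0.028], 0.0, 0], [[0.0, 0.001, 0.028], 0.0, 0], [[0.0, 0.001, 0.028], 0.0, 0], [[0.0, 0.001, 0.028], 0.0, 0], [[0.0, 0.0, 0.027], 0.0, 0]]
[[[0.0, 0.001, 0.028], 0.1, 0]]
end [ 0.3882 -0.3465  0.0299] 60.0
```

View pics/s8.png

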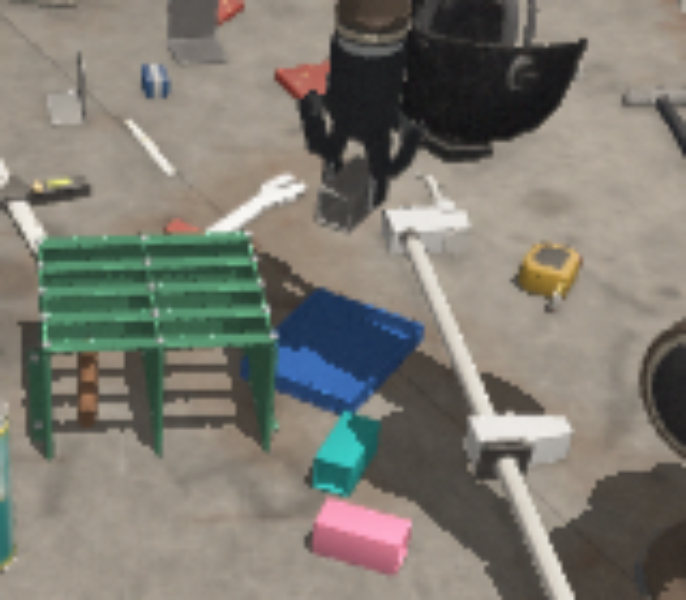

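View pics/w8.png

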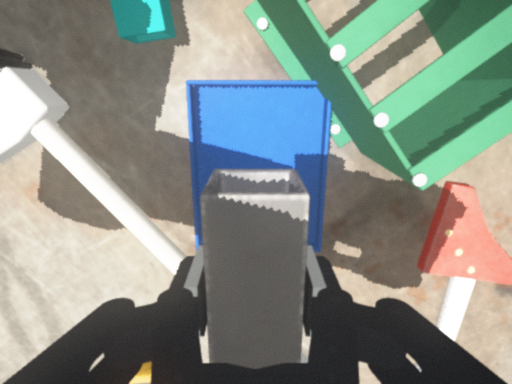

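Call:
jog_arm(deltas=[[[0,0.001,0.035],0,0],[[0,0.001,0.035],0,0],[[0,0.001,0.035],0,0],[[0,0.001,0.035],0,0],[[0,0,0.026],0,0]])

```text
time: 21.8
position: [0.3876, -0.345, 0.0299]
tcp_rot: [-0.002, 0.865, 0.501, -0.0]
force: [-0.6, 0.9, -2.9]
width: 0.0393
```

Call:
jog_arm(deltas=[[[0,0,0.006],0,0],[[0,0,0.004],0,0],[[0,0,0.003],0,0],[[0,0,0],0,0]])

```text
time: 22.2
position: [0.3889, -0.3481, 0.0204]
tcp_rot: [0.001, 0.866, 0.5, 0.0]
force: [0.3, -0.3, -3.8]
width: 0.0393
```

Call:
jog_arm(deltas=[[[0,0,0.002],0,0],[[0,0,0.002],0,0],[[0,0,0],0,0]])

```text
time: 22.5
position: [0.388, -0.3476, 0.0156]
tcp_rot: [0.0, 0.866, 0.5, 0.0]
force: [-0.7, 0.4, -3.8]
width: 0.039
```

Call:
jog_arm(deltas=[[[0,0,0.002],0,0],[[0,0,0],0,0]])

```text
time: 22.7
position: [0.388, -0.3476, 0.0133]
tcp_rot: [0.0, 0.866, 0.5, 0.0]
force: [-0.2, -0.4, -4.2]
width: 0.039
```

Call:
jog_arm(deltas=[[[0,0,0.001],0,0],[[0,0,0.001],0,0],[[0,0,0],0,0]])

```text
time: 23.0
position: [0.388, -0.3476, 0.0133]
tcp_rot: [-0.0, 0.866, 0.5, -0.0]
force: [-3.2, 3.6, 11.4]
width: 0.0394
```

Call:
jog_arm(deltas=[[[0,0,-0.001],0,0],[[0,0,0],0,0.6],[[0,0,0],0,0.65],[[0,0,0],0,0.65],[[0,0,0],0,0.65]])

```text
time: 23.5
position: [0.388, -0.3475, 0.0122]
tcp_rot: [0.0, 0.866, 0.5, 0.0]
force: [0.0, 0.6, -0.3]
width: 0.0557
```

Call:
jog_arm(deltas=[[[0,0,-0.02],0,0.65],[[0,0,-0.03],0,0.65],[[0,0,-0.05],0,0.65],[[0,0,-0.05],0,1.0],[[0,0,-0.03],0,1.0]])

```text
time: 24.0
position: [0.3893, -0.3489, 0.1964]
tcp_rot: [0.003, 0.866, 0.5, 0.001]
force: [0.9, -0.8, 0.2]
width: 0.0816
```

```bash
python3 - <<'E'
from h import *
p=snap("side");w=cloud(p);q=snap("wrist","w9.png");t=snap("top","t9.png");W=cloud(q)
cv2.imwrite("pics/s9.png",p["pixels"])
s=sensors.state();print(s["position"],s["width"],s["force"],s["time"])
x,y,z=W[...,0],W[...,1],W[...,2]
m=(abs(x-.388)<.06)&(abs(y+.346)<.07)&(z>.036)&(z<.06);P=W[m]
print(m.sum(),np.percentile(P[:,2],[5,50,95]),cv2.minAreaRect(P[:,:2].astype(np.float32)))
E
```

```text
[ 0.38954796 -0.34907374  0.19534875] 0.08528586664416497 [ 0.46089895  0.60029867 -0.44008251] 24.15
3708 [0.04279039 0.04400282 0.04513163] ((0.3882043957710266, -0.3471650779247284), (0.08512820303440094, 0.040059931576251984), 60.024009704589844)
```

View pics/w9.png

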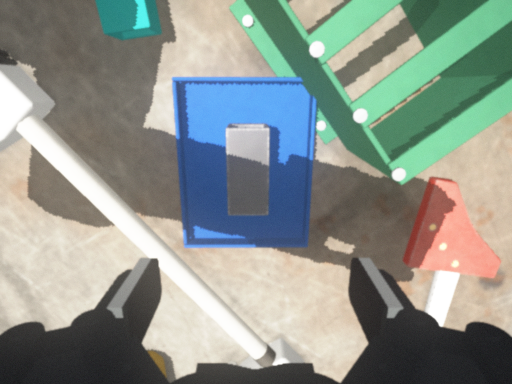

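View pics/s9.png

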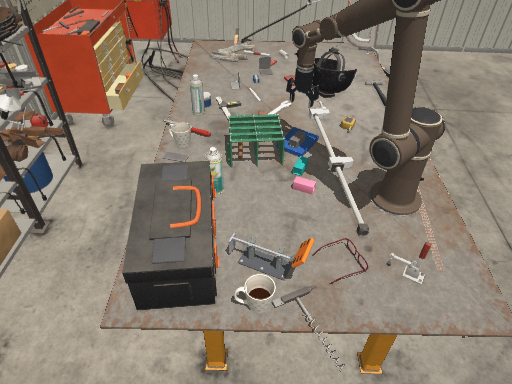

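View pics/t9.png

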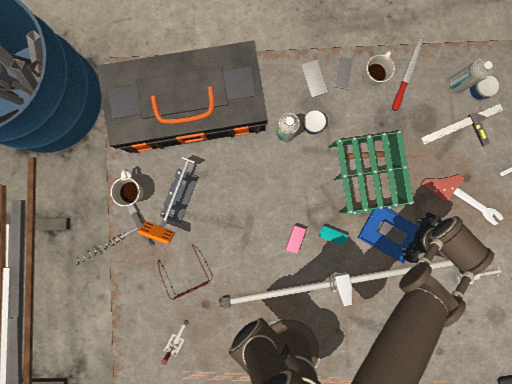

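Offcut flat in the tray (top at 0.044 m, as expected for a 4 mm floor), hook in the rest, bar in its bay, and bystanders where they were. Handing in.

```bash
python3 -c "
from cell import hand_in
print(hand_in())"
```

```text
the job is handed in; nothing more can be done
None
```

The offcut is flat in the blue tray, the drag hook is back level in its rest, and the job was handed in at about 24 s.

**What I did**
- I took the hook off its rest and reached in over the offcut. I lowered the tooth behind it and pulled it fully out of the bay, then laid the hook back in the slots.
- I then picked up the offcut and set it down in the tray, releasing it once the force reading showed contact with the floor.
- I gripped the hook by its shaft, just ahead of the neck, and not across the orange plate as the notes say. The hand could only point straight down, so it could not line up with the leaning plate. The hook stayed level and did not slip.

**Last checks**
- **Offcut:** its top is at 0.044 m, which is right for a 40 mm part on the 4 mm floor. It is central in the tray and aligned with it to well under a degree.
- **Hook:** the shaft top was level at 0.080 m along its whole length after release, the same as at the start. It lies in both slots within about 1 mm of its first line.
- **Bar, can, tin, mug:** the last pictures show them where they were. I judged this by eye and did not measure it.
- **Forces:** the largest wrist force in the readings was about 12 N, when setting the offcut down.

Nothing failed or clearly disagreed. The measured arm position jittered by 2 to 4 mm, so I checked the hook's seating, the grasps and the final placing against the camera depth data as well.

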